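# Rack the chamfered cylinder plug

### The arm

A 7-joint arm with a two-finger parallel gripper is mounted at the origin on the work surface. World frame = base frame: x ahead of the robot, y to its left, z up, the work surface at z = 0. Lengths are in m, angles in rad, forces in N, time in s.
With the tool pointing down it reaches from about 0.4 to 0.875 m from the base axis. Payload 19.3 kg.
Tool frame: the origin (TCP) lies midway between the tips of the shut fingers; the grasp point (between the pads) lies 19 mm behind it; x points along the fingers, y is the direction in which the jaws open and shut, and the axes are right-handed (so a half turn about x gives the same grasp; the last joint's range is limited). The gripper opens to 85 mm and grips with 20 to 120 N. Pads are 22 mm wide; open, the fingers measure 114 mm over their backs; the gripper's body (76 mm by 85 mm) begins 54 mm behind the grasp point. The pads swing forward as they close: fully open they stand 13 mm farther back than shut.
Start: joints at [1.172, 0.521, -0.036, 1.599, 0.021, 1.021, -0.113], TCP at [0.202, -0.592, 0.231] pointing down, gripper open.
Joint ranges: [-2.91, 2.91], [-0.3, 2.13], [-1.5, 1.42], [0.17, 2.43], [-1.26, 4.41], [0.16, 1.93], [-2.52, 2.52]. Speed limits (rad/s): [1.89, 1.89, 2.39, 2.39, 3.01, 3.01, 3.01].

### API

Orientations are given as [roll, pitch, yaw] about the fixed x, y, z axes, in that order (R = Rz(yaw) Ry(pitch) Rx(roll)).
In Python, from workcell import telemetry, vision, workorder gives the robot as it stands. The module is installed in compiled form; this text tells all that it offers.
- The arm moves only by the tool play_rows, never from a script. Its argument "deltas" is a list of rows, each a list of 7 numbers: the shift along the world's x, y, z in mm, then the turn, a rotation vector about the world's x, y, z in degrees, then the finger opening in mm, from 0 to 85.4. In form: [[x, y, z, wx, wy, wz, jaw], ...]. A call has 1 to 8 rows; each row shifts and turns the commanded pose from where the row before left it; what a row does not reach is not made up. A row lasts 1/8 s, in which the tool goes at most 62.5 mm and 10.7 degrees, less where a joint would pass 70% of its speed; a pose out of reach is approached as far as the arm can. A call with a gripper value outside its range is refused whole. The fingers move at their own pace and stop on an object; "grip_force" is the grip in N (left out, the last holds). Time passes only in rows, so rows that do not move let the fingers close. It gives the time, the measured TCP pose, the force and the opening at its end, in the units of the state.
- telemetry.observe(): the state, without advancing time (a new reading comes with each control period).
- vision.grab_frame(name): name is "side" or "top"; returns the picture (480x640x3 uint8, red, green, blue); there is no depth.
- vision.camera_info(name): a dict with "mtx" (3x3 intrinsics, pixels), "k1" (the pictures are not rectified: a ray, as slopes to the right and down, at radius r is drawn at 1 + k1 r^2 times it, then the intrinsics apply), "rvec" (rotation vector, rad) and "tvec" (3), from world to camera coordinates, as OpenCV has them. Camera axes: x right, y down, z forward; pixel columns grow to the right and rows downward; lengths in m; the calibration is good to about 2 mm. A picture is of the moment at which its call begins. camera_info takes no time and is no camera call.
- workorder.job_done(): hands the job in, once; it reports no verdict.
The state is a dict: "clock": time; "qpos": joint angles; "qd": joint speeds; "joint_efforts": joint torques, N m; "position": TCP position; "tool_rot": TCP orientation; "force": force on the tool from outside, world axes, zero at the start; "moment": the same for the moment, N m; "grip_width": finger opening in m.
Only numpy, scipy, OpenCV 4.12 (cv2) and the standard library are available. Lean on these libraries where they do the work, as an engineer would, in place of code of your own. Each camera call takes 0.05 s, during which the arm holds its last target. There are 200 camera calls.

### The job

Of the two green-headed plugs in the wooden stand, one has a chamfered foot and the other a square one; tell them apart by trying one in the empty bore of the aluminium rack, where the chamfered plug goes fully home with its head flat on the rack and the square one stops short with its head standing 8 mm proud. Leave the chamfered plug fully home in that bore, beside the ones like it, and the square one hanging upright in the stand, head down on the wood (put it back if you took it out).

Things in the scene. Friction and masses are not known exactly. Their poses are not given: they have to be found in the camera images.
- plug_1: One green-headed plug (which of the two: not told). Green head with a thin black band, 34 mm across, 34 tall; steel stem below, 20 across, 44 long, hidden in its pocket; 0.12 kg. Foot either square or chamfered (last 16 mm a cone down to 6 mm). Origin: on the axis at the shoulder (underside of the head); z up towards the head.
- plug_2: The other green-headed plug (which of the two: not told). Green head with a thin black band, 34 mm across, 34 tall; steel stem below, 20 across, 44 long, hidden in its pocket; 0.12 kg. Foot either square or chamfered (last 16 mm a cone down to 6 mm). Origin: on the axis at the shoulder (underside of the head); z up towards the head.
- rack_bore (a point): Mouth centre of the empty bore, on top of the fixed aluminium rack (64 x 190 x 52 mm tall). z up, y along the rack. Bore 24 mm wide, mouth chamfered; 36 mm down a ledge narrows it to 16, open below. Chamfered plug: shoulder rests on the rack top (origin at this point); square: stops 8 mm higher. Racked green plugs hang 65 and 130 mm away along +y.
- stand_top (a point): Centre of the top of the fixed dark wooden stand (66 x 200 x 52 mm tall). z up, y along its length, x across. Three through pockets 26 mm wide, mouths chamfered, at y = -70, 0, +70 mm; in each a plug hangs with its shoulder on this face: the two green ones and, in any of the three, a red one of the same size that belongs to another job.
Mind the look-alikes: they are no part of the job. Leave any blue look-alike of the plug_2 alone.

How it is judged:
By the outcome, as a careful person would: the job done as asked, in the order asked, and still so for the second after the job is handed in, with the robot touching nothing.
It also fails if it takes over 69 s, if anything falls off the work surface, if the arm or the gripper's body presses on something with over 40 N, if the wrist force passes 120 N, or if a joint passes its speed limit or range.

## Working session

There is one attempt and no reset: what is moved stays moved. The work goes in short steps, Python scripts to look and compute and a tool call to move; the robot and the scene stay as the last step left them, time stands still between calls to the robot, and variables do not carry over. Pictures are saved under pics/ and viewed, about 8 in all and at most 12, crops included, and the job is handed in when it is done.

Besides the shell and the picture viewer there is one more tool, called after "Request:" as a command line: name --pt "numbers of a row" for each row, then --argument value for the rest. play_rows: Moves the arm, as the interface text tells. Its arguments: {"type":"object","properties":{"deltas":{"type":"array","items":{"type":"array","items":{"type":"number"}}},"grip_force":{"type":"number"}},"required":["deltas"]}

```bash
mkdir -p pics
cat > h.py <<'E'
import numpy as np, cv2
from workcell import telemetry, vision, workorder
def cam(n):
    c=vision.camera_info(n); R=cv2.Rodrigues(np.array(c["rvec"],float))[0]
    return np.array(c["mtx"],float),float(c["k1"]),R,np.array(c["tvec"],float).ravel()
def ray(n,u,v):
    K,k,R,t=cam(n); d=np.linalg.inv(K)@[u,v,1]; d=d[:2]; s=d.copy()
    for _ in range(20): s=d/(1+k*(s@s))
    return -R.T@t, R.T@np.array([s[0],s[1],1])
def onz(n,u,v,z):
    o,d=ray(n,u,v); return o+d*(z-o[2])/d[2]
def proj(n,p):
    K,k,R,t=cam(n); c=R@np.array(p)+t; s=c[:2]/c[2]; s=s*(1+k*(s@s)); return (K@[s[0],s[1],1])[:2]
def grab(n,f=None):
    im=cv2.cvtColor(vision.grab_frame(n),cv2.COLOR_RGB2BGR)
    if f: cv2.imwrite("pics/"+f,im)
    return im
def blobs(im,lo,hi,amin=60):
    m=cv2.inRange(cv2.cvtColor(im,cv2.COLOR_BGR2HSV),lo,hi)
    n,l,s,c=cv2.connectedComponentsWithStats(m)
    return [(s[i].tolist(),c[i].round(1).tolist()) for i in range(1,n) if s[i][4]>amin]
E
python3 - <<'E'
from h import *
for n in("top","side"):
    im=grab(n,n+"0.png"); print(n,ray(n,320,240))
    for nm,lo,hi in(("g",(40,80,40),(85,255,255)),("r",(0,120,60),(8,255,255)),("b",(95,100,40),(130,255,255))):
        for b in blobs(im,lo,hi): print(nm,b)
s=telemetry.observe(); print(s)
E
```

```text
top (array([ 0.43494467, -0.01379606,  0.80779906]), array([ 0.16362912, -0.03588909, -0.98618248]))
g ([146, 76, 120, 43, 2272], [206.3, 96.5])
g ([493, 136, 19, 21, 244], [501.1, 146.5])
g ([124, 223, 18, 18, 263], [132.6, 231.3])
g ([357, 227, 20, 20, 316], [366.3, 236.5])
g ([440, 242, 20, 20, 299], [449.4, 251.7])
r ([507, 132, 10, 11, 88], [511.5, 137.0])
r ([416, 146, 52, 21, 631], [441.9, 156.2])
r ([0, 210, 78, 182, 8636], [37.3, 308.7])
r ([399, 234, 21, 21, 337], [408.6, 244.0])
b ([377, 172, 20, 23, 348], [386.4, 182.4])
b ([282, 369, 58, 18, 808], [310.9, 377.7])
b ([596, 381, 44, 33, 688], [618.0, 397.5])
b ([620, 413, 20, 27, 278], [631.1, 426.6])
side (array([ 0.44576482, -0.57191612,  0.42604366]), array([ 0.19966807,  0.82543146, -0.52804216]))
g ([265, 152, 19, 9, 151], [274.0, 156.0])
g ([383, 155, 89, 61, 1876], [428.3, 184.5])
g ([260, 162, 23, 14, 199], [271.4, 169.0])
g ([262, 177, 15, 12, 136], [269.2, 182.7])
g ([314, 269, 24, 18, 344], [325.5, 277.3])
g ([314, 286, 24, 17, 287], [325.4, 294.3])
g ([322, 350, 33, 28, 710], [338.2, 363.3])
g ([323, 374, 31, 2
[... 425 characters left out ...]
26, 280, 25, 58, 962], [138.4, 309.4])
{'clock': 0.1, 'qpos': array([ 1.1718162 ,  0.52197884, -0.03631403,  1.59993299,  0.0211846 ,
        1.02107881, -0.1128048 ]), 'qd': array([ 0.00107183, -0.00142736,  0.00200383, -0.00032   , -0.00076589,
       -0.00034844,  0.0005885 ]), 'joint_efforts': array([ 3.18094731e-03, -9.28505659e+01,  1.98358320e+00, -3.70537949e+01,
        1.80643931e-02,  5.42207286e-03, -3.25889562e-05]), 'position': array([ 0.20167755, -0.59126032,  0.23077465]), 'tool_rot': array([-1.50845222,  1.56978269,  1.96188478]), 'force': array([0.50878151, 0.91174023, 0.12103407]), 'moment': array([-0.1041104 ,  0.00237001, -0.00599823]), 'grip_width': 0.08540854814904902}
```

View pics/top0.png

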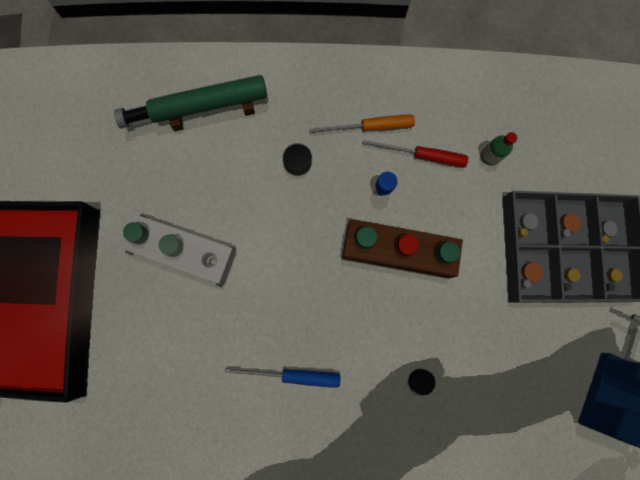

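View pics/side0.png

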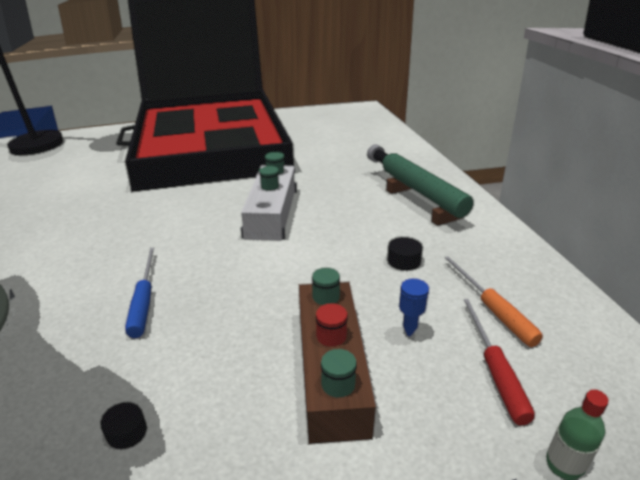

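Run:
```python
from h import *
from scipy.spatial.transform import Rotation as Ro
im=cv2.imread("pics/top0.png")
P={}
hsv=cv2.cvtColor(im,cv2.COLOR_BGR2HSV)
for nm,(u,v) in dict(A=(366,237),red=(408,244),B=(449,252),r2=(134,232),r1=(170,245),bore=(210,260)).items():
    z=.052 if nm=="bore" else .086
    # brightest saturated region = top face: fit ellipse of mask (value-thresholded)
    p=onz("top",u,v,z); P[nm]=p; print(nm,p.round(4))
m=cv2.inRange(hsv,(40,80,40),(85,255,255))|cv2.inRange(hsv,(0,120,60),(8,255,255))
for nm in("A","red","B","r2","r1"):
    u,v=proj("top",P[nm]); w=np.zeros_like(m); cv2.circle(w,(int(u),int(v)),16,255,-1)
    c=max(cv2.findContours(m&w,0,2)[0],key=cv2.contourArea); (x,y),r=cv2.minEnclosingCircle(c)
    P[nm]=onz("top",x,y,.086); print(nm,(x,y),r,P[nm].round(4))
d=P["A"]-P["B"];print("stand",np.linalg.norm(d),np.degrees(np.arctan2(d[1],d[0])))
d=P["r2"]-P["r1"];print("rack",np.linalg.norm(d),np.degrees(np.arctan2(d[1],d[0])), "bore pred",P["r1"]-d)
R=Ro.from_euler("xyz",telemetry.observe()["tool_rot"]).as_matrix();print(R.round(3))
a=cv2.resize(im[205:300,110:260],None,fx=4,fy=4,interpolation=2);b=cv2.resize(im[205:300,330:480],None,fx=4,fy=4,interpolation=2)
s=cv2.imread("pics/side0.png"); c=cv2.resize(s[140:240,230:310],(304,380)); e=cv2.resize(s[260:445,290:380],(190,380))
cv2.imwrite("pics/c1.png",cv2.resize(np.vstack([np.hstack([a,b]),np.hstack([c,e,np.zeros((380,706,3),np.uint8)])]),(800,506)))
for nm in P: print(nm,proj("side",P[nm]).round(1))
```

```text
A [ 0.561  -0.1153  0.086 ]
red [ 0.5506 -0.1845  0.086 ]
B [ 0.5384 -0.2528  0.086 ]
r2 [0.5628 0.2671 0.086 ]
r1 [0.5422 0.205  0.086 ]
bore [0.5227 0.1448 0.052 ]
A (366.5, 236.5) 10.12432861328125 [ 0.5618 -0.1161  0.086 ]
red (408.6206970214844, 243.89654541015625) 10.379919052124023 [ 0.5507 -0.1855  0.086 ]
B (449.5, 251.5) 10.12432861328125 [ 0.5392 -0.2537  0.086 ]
r2 (132.5, 231.0) 9.552586555480957 [0.5644 0.2698 0.086 ]Traceback (most recent call last):
  File "<stdin>", line 13, in <module>
ValueError: max() iterable argument is empty
```

Run:
```python
from h import *
from scipy.spatial.transform import Rotation as Ro
im=cv2.imread("pics/top0.png"); hsv=cv2.cvtColor(im,cv2.COLOR_BGR2HSV)
m=cv2.inRange(hsv,(40,50,40),(90,255,255))|cv2.inRange(hsv,(0,120,60),(8,255,255))
P={}
for nm,(u,v) in dict(A=(366,237),red=(408,244),B=(449,252),r2=(134,232),r1=(170,245)).items():
    w=np.zeros_like(m); cv2.circle(w,(u,v),16,255,-1)
    c=max(cv2.findContours(m&w,0,2)[0],key=cv2.contourArea); (x,y),r=cv2.minEnclosingCircle(c)
    P[nm]=onz("top",x,y,.086); print(nm,(round(x,1),round(y,1)),round(r,1),P[nm].round(4),"side",proj("side",P[nm]).round(1))
d=P["A"]-P["B"];print("stand",np.linalg.norm(d),np.degrees(np.arctan2(d[1],d[0])))
d=P["r2"]-P["r1"];print("rack",np.linalg.norm(d),np.degrees(np.arctan2(d[1],d[0])), "bore pred",P["r1"]-d, "rack top edge corners:")
for u,v in((140,214),(236,248),(222,286),(126,252)): print(onz("top",u,v,.052).round(3))
P["bore"]=onz("top",210,260,.052); print(P["bore"],proj("side",P["bore"]))
R=Ro.from_euler("xyz",telemetry.observe()["tool_rot"]).as_matrix();print(R.round(3))
a=cv2.resize(im[205:300,110:260],None,fx=4,fy=4,interpolation=2);b=cv2.resize(im[205:300,330:480],None,fx=4,fy=4,interpolation=2)
s=cv2.imread("pics/side0.png"); c=cv2.resize(s[140:240,230:310],(304,380)); e=cv2.resize(s[260:445,290:380],(190,380))
cv2.imwrite("pics/c1.png",cv2.resize(np.vstack([np.hstack([a,b]),np.hstack([c,e,np.zeros((380,706,3),np.uint8)])]),(800,506)))
```

```text
A (366.5, 236.5) 10.1 [ 0.5618 -0.1161  0.086 ] side [325.1 274. ]
red (408.6, 243.9) 10.4 [ 0.5507 -0.1855  0.086 ] side [331.2 312.4]
B (449.5, 251.5) 10.1 [ 0.5392 -0.2537  0.086 ] side [337.9 359.4]
r2 (132.7, 231.3) 9.9 [0.5639 0.2694 0.086 ] side [274.3 155.1]
r1 (168.1, 243.9) 9.4 [0.5439 0.2083 0.086 ] side [268.6 169.1]
stand 0.13941718513614984 80.66351032304783
rack 0.06436105916513313 71.94274848476293 bore pred [0.52397037 0.14706344 0.086     ] rack top edge corners:
[0.601 0.272 0.052]
[0.544 0.101 0.052]
[0.479 0.122 0.052]
[0.534 0.292 0.052]
[0.52273035 0.14482552 0.052     ] [262.97050971 204.38044963]
[[-0.     0.323 -0.946]
 [ 0.001 -0.946 -0.323]
 [-1.    -0.001  0.   ]]
```

View pics/c1.png

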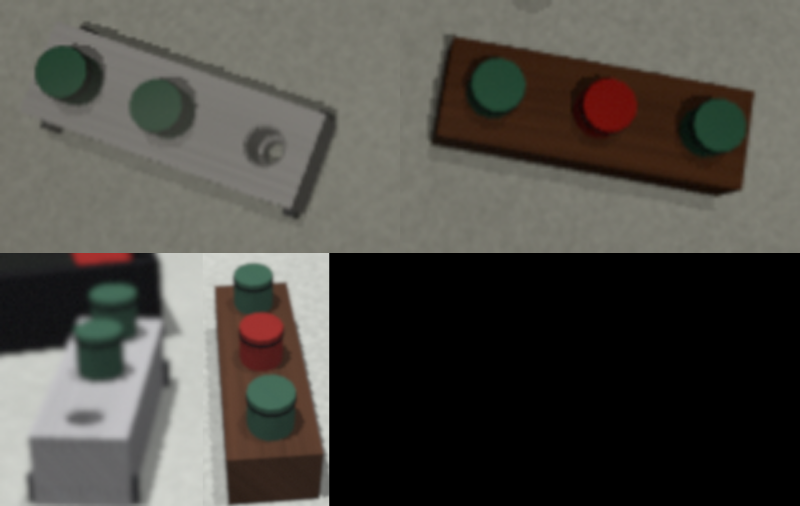

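Top view: the candidates are stand green A (366,237) and stand green B (449,252). The look-alikes to leave alone are red (408,244), blue (386,182), racked greens (133,231) and (168,244), the green bottle (501,146) and the green cylinder (206,97). The empty bore is at (209.5,260). The A–B spacing measures 139.4 mm against 140, the racked pair 64.4 mm against 65, and the bore agrees across both views. I'll try B first.

Request:
play_rows --pt "42 42 -2 0 0 7.7 60" --pt "42 42 -2 0 0 7.7 60" --pt "42 42 -2 0 0 7.7 60" --pt "42 42 -2 0 0 7.7 60" --pt "42 42 -2 0 0 7.7 60" --pt "42 42 -2 0 0 7.7 60" --pt "42 42 -2 0 0 7.7 60" --pt "42 42 -2 0 0 7.7 60" --grip_force 50

```text
clock: 1.1
position: [0.5388, -0.2541, 0.2151]
tool_rot: [-1.172, 1.571, -2.906]
force: [1.1, -0.7, 0.7]
grip_width: 0.06
```

Request:
play_rows --pt "0 0 0 0 0 0 60"

```text
clock: 1.23
position: [0.5405, -0.251, 0.2148]
tool_rot: [3.053, 1.568, 1.324]
force: [-0.5, -0.9, -0.7]
grip_width: 0.0596
```

```bash
cat >> h.py <<'E'
from scipy.spatial.transform import Rotation as Ro
def st():
    s=telemetry.observe(); R=Ro.from_euler("xyz",s["tool_rot"]).as_matrix()
    print(round(s["clock"],2),(s["position"]*1000).round(1),"tilt x",R[:2,0].round(3),"yaw_y",np.degrees(np.arctan2(R[1,1],R[0,1])).round(1),"F",s["force"].round(1),"w",(s["grip_width"]*1000).round(1),"qd",abs(s["qd"]).max().round(3))
E
python3 - <<'E'
from h import *
st(); im=grab("top","t1.png"); st(); im=grab("side","s1.png"); st()
E
```

```text
Traceback (most recent call last):
  File "h.py", line 25, in st
    print(round(s["clock"],2),(s["position"]*1000).round(1),"tilt x",R[:2,0].round(3),"yaw_y",np.degrees(np.arctan2(R[1,1],R[0,1])).round(1),"F",s["force"].round(1),"w",(s["grip_width"]*1000).round(1),"qd",abs(s["qd"]).max().round(3))
                                                                                                                                                                         ^^^^^^^^^^^^^^^^^^^^^^^^^^^^
AttributeError: 'float' object has no attribute 'round'
```

```bash
sed -i 's/(s\["grip_width"\]\*1000).round(1)/round(s["grip_width"]*1000,1)/' h.py
python3 - <<'E'
from h import *
st(); im=grab("top","t1.png"); st(); im=grab("side","s1.png"); st()
E
```

```text
1.23 [ 540.5 -251.   214.8] tilt x [0.001 0.002] yaw_y -9.1 F [-0.5 -0.9 -0.7] w 59.6 qd 0.069
1.27 [ 538.7 -253.6  214.7] tilt x [-0.001  0.001] yaw_y -9.4 F [-0.4 -0.9  0.2] w 59.9 qd 0.042
1.32 [ 537.7 -255.2  214.8] tilt x [-0.001  0.   ] yaw_y -9.5 F [-0.9  0.4  0. ] w 60.1 qd 0.028
```

View pics/s1.png

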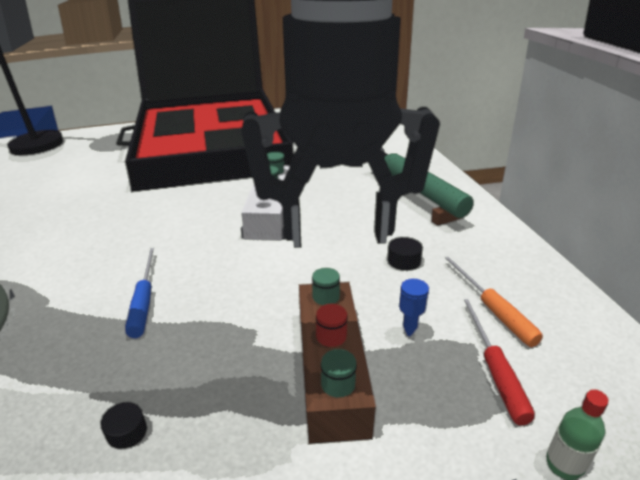

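The side view shows the open gripper above B (338,370), with jaws across the stand and clear of blue at (412,300). The arm settles on its commanded pose. Descending.

Request:
play_rows --pt "1 2 -40 0 0 0 60" --pt "0 0 -40 0 0 0 60" --pt "0 0 -40 0 0 0 60" --pt "0 0 -26 0 0 0 60" --pt "0 0 -12 0 0 0 60" --pt "0 0 0 0 0 0 60" --pt "0 0 0 0 0 20 20" --pt "0 0 0 0 0 0 20"

```text
clock: 2.33
position: [0.5393, -0.2543, 0.0588]
tool_rot: [1.134, 1.569, -0.418]
force: [-0.6, 0.0, 6.0]
grip_width: 0.0324
```

I mistyped one entry: row 7 turned the wrist about z. That is about the plug's own axis, but I'll check the state.

Run:
```python
from h import *
st(); im=grab("side"); st(); im2=grab("top"); st()
a=cv2.resize(im[230:450,250:450],(500,550)); cv2.imwrite("pics/s2.png",a)
```

```text
2.33 [ 539.3 -254.3   58.8] tilt x [ 0.002 -0.001] yaw_y 1.1 F [-0.6  0.   6. ] w 32.4 qd 0.079
2.38 [ 539.3 -254.3   58.8] tilt x [ 0.002 -0.001] yaw_y 0.9 F [-1.7  1.1  7.2] w 32.3 qd 0.022
2.42 [ 539.3 -254.3   58.8] tilt x [ 0.002 -0.001] yaw_y 0.9 F [-0.6  1.   5.8] w 32.5 qd 0.005
```

View pics/s2.png

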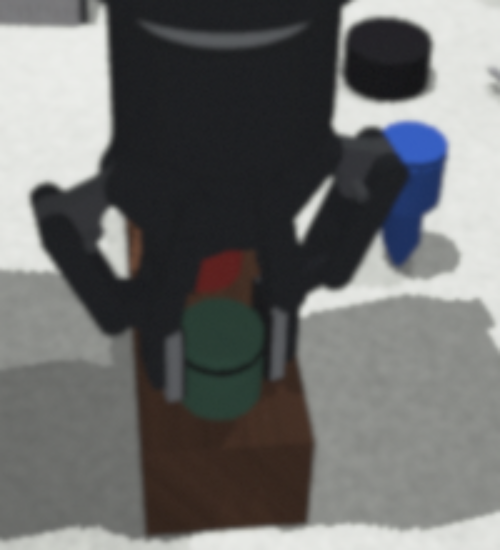

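Plug B is held: jaws at 32.4 mm on the head, red and blue untouched. The wrist turned 10° about the plug axis, which is harmless. Lifting 110 mm, so the foot clears the heads, then carrying to the bore.

Request:
play_rows --pt "0 0 0 0 0 0 20" --pt "0 0 15 0 0 0 20" --pt "0 0 30 0 0 0 20" --pt "0 0 35 0 0 0 20" --pt "0 0 30 0 0 0 20" --pt "0 0 0 0 0 0 20" --grip_force 60

```text
clock: 3.18
position: [0.5399, -0.2541, 0.1708]
tool_rot: [1.134, 1.566, -0.419]
force: [-0.9, 0.1, -0.1]
grip_width: 0.0326
```

Request:
play_rows --pt "-1 25 0 0 0 -2 20" --pt "-2 55 0 0 0 -3 20" --pt "-2 60 0 0 0 -3 20" --pt "-2 60 0 0 0 -3 20" --pt "-2 60 0 0 0 -3 20" --pt "-2 60 0 0 0 -3 20" --pt "-2 54 0 0 0 -2 20" --pt "-2 25 0 0 0 0 20"

```text
clock: 4.18
position: [0.523, 0.1488, 0.1676]
tool_rot: [-2.826, 1.57, 1.576]
force: [0.6, -1.4, -1.5]
grip_width: 0.0323
```

Request:
play_rows --pt "0 0 0 0 0 0 20" --pt "0 0 0 0 0 0 20"

```text
clock: 4.42
position: [0.5237, 0.1446, 0.1673]
tool_rot: [-0.118, 1.57, -2.001]
force: [-0.3, 0.3, -1.7]
grip_width: 0.0323
```

Run:
```python
from h import *
st(); im=grab("side"); st(); im2=grab("top"); st()
cv2.imwrite("pics/s3.png",np.hstack([cv2.resize(im[60:260,180:380],(400,400)),cv2.resize(im2[180:300,110:260],(400,320),interpolation=2) if 0 else cv2.resize(im2[170:330,130:290],(400,400))]))
```

```text
4.42 [523.7 144.6 167.3] tilt x [-0.    -0.001] yaw_y -17.9 F [-0.3  0.3 -1.7] w 32.3 qd 0.015
4.47 [523.9 144.3 167.3] tilt x [-0. -0.] yaw_y -17.9 F [-0.6 -0.1 -1.7] w 32.5 qd 0.007
4.53 [523.9 144.3 167.3] tilt x [-0. -0.] yaw_y -17.9 F [ 0.  -0.1 -1.1] w 32.3 qd 0.004
```

View pics/s3.png

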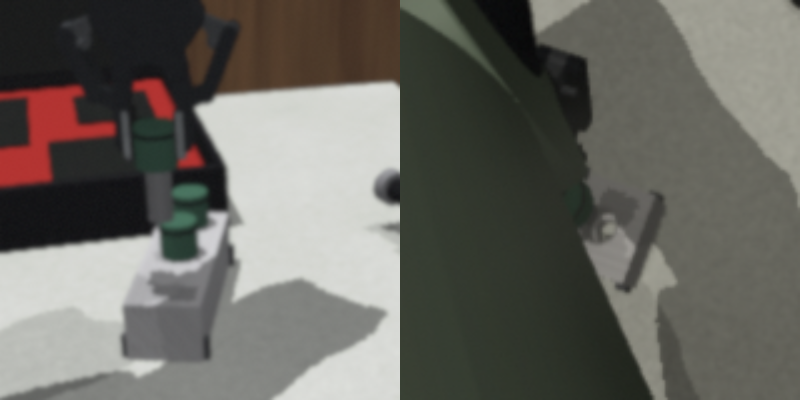

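The side view shows the held plug (crop 155,145) over the bore (crop ~165,285), and its stem looks untapered at the foot. Next I check its lateral offset and tilt.

Run:
```python
from h import *
im=grab("side"); st()
hsv=cv2.cvtColor(im,cv2.COLOR_BGR2HSV); m=cv2.inRange(hsv,(40,60,20),(95,255,255)); 
for v in range(120,146,3):
    x=np.where(m[v,230:290])[0]+230; print(v,x.min() if len(x) else None,x.max() if len(x) else None,len(x))
g=cv2.cvtColor(im,cv2.COLOR_BGR2GRAY)
for v in range(146,172,4): print(v,g[v,240:275].tolist())
for x,y in((.5239,.1443),(.5233,.1458)):
  print([proj("side",(x,y,z)).round(1).tolist() for z in(.1945,.1605,.1165)])
```

```text
4.58 [523.9 144.4 167.3] tilt x [-0. -0.] yaw_y -17.9 F [-1.2 -0.4 -1.2] w 31.8 qd 0.002
120 249 257 9
123 247 266 20
126 247 265 19
129 247 265 16
132 247 266 20
135 247 266 20
138 248 266 19
141 248 266 19
144 249 266 18
146 [36, 36, 36, 36, 35, 36, 36, 35, 37, 36, 38, 41, 47, 55, 60, 61, 61, 62, 62, 63, 65, 64, 64, 64, 62, 55, 40, 28, 27, 27, 28, 25, 22, 24, 24]
150 [23, 21, 20, 22, 22, 24, 21, 18, 22, 22, 21, 24, 40, 57, 68, 71, 73, 74, 77, 76, 76, 75, 73, 72, 66, 57, 40, 26, 20, 22, 23, 26, 24, 24, 24]
154 [21, 20, 20, 22, 22, 21, 21, 17, 18, 20, 22, 23, 36, 52, 65, 72, 73, 74, 75, 77, 76, 75, 73, 72, 71, 68, 71, 81, 90, 95, 98, 100, 100, 100, 99]
158 [22, 23, 22, 20, 21, 21, 22, 21, 20, 21, 18, 22, 32, 48, 64, 71, 73, 75, 75, 78, 76, 76, 74, 71, 71, 70, 73, 79, 84, 88, 91, 93, 93, 93, 93]
162 [21, 21, 21, 22, 20, 17, 23, 20, 21, 20, 22, 21, 28, 43, 58, 69, 73, 74, 76, 77, 78, 76, 74, 72, 71, 67, 60, 53, 44, 42, 41, 41, 39, 38, 37]
166 [21, 17, 19, 20, 21, 21, 22, 21, 20, 20, 23, 19, 25, 40, 59, 71, 74, 75, 75, 77, 77, 76, 74, 73, 71, 70, 73, 79, 85, 86, 87, 86, 84, 81, 77]
170 [19, 22, 19, 20, 21, 21, 21, 21, 22, 23, 21, 20, 21, 28, 45, 59, 67, 69, 73, 76, 77, 78, 79, 80, 83, 87, 92, 97, 100, 101, 102, 102, 102, 102, 100]
[[257.5, 120.7], [259.1, 142.1], [261.0, 168.4]]
[[257.0, 120.5], [258.6, 141.8], [260.5, 168.1]]
```

Edges give the stem centre within about 1 mm of the bore in x. I'll shift y by +1 and lower in stages.

Request:
play_rows --pt "0 1 -25 0 0 0 20" --pt "0 0 -25 0 0 0 20" --pt "0 0 -8 0 0 0 20" --pt "0 0 -5 0 0 0 20" --pt "0 0 -5 0 0 0 20" --pt "0 0 -4 0 0 0 20" --pt "0 0 -3 0 0 0 20" --pt "0 0 0 0 0 0 20"

```text
clock: 5.58
position: [0.5238, 0.1465, 0.0922]
tool_rot: [-1.385, 1.571, 3.016]
force: [-0.8, 0.1, -1.1]
grip_width: 0.0321
```

Request:
play_rows --pt "0 0 -7 0 0 0 20" --pt "0 0 -7 0 0 0 20" --pt "0 0 -6 0 0 0 20" --pt "0 0 -4 0 0 0 20" --pt "0 0 -3 0 0 0 20" --pt "0 0 -2 0 0 0 20" --pt "0 0 0 0 0 0 20"

```text
clock: 6.45
position: [0.5249, 0.148, 0.0658]
tool_rot: [2.295, 1.567, 0.414]
force: [-11.0, 0.9, 49.7]
grip_width: 0.0319
```

It stopped at z = 65.8, about 7–8 mm short, with 50 N resisting, so B is the square plug. Taking it back to its own pocket.

Request:
play_rows --pt "0 0 4 0 0 0 20" --pt "0 0 20 0 0 0 20" --pt "0 0 30 0 0 0 20" --pt "0 0 30 0 0 0 20" --pt "0 0 20 0 0 0 20" --pt "0 0 0 0 0 0 20"

```text
clock: 7.2
position: [0.5245, 0.1466, 0.1683]
tool_rot: [2.112, 1.568, 0.23]
force: [-0.2, -1.0, -1.3]
grip_width: 0.0319
```

Request:
play_rows --pt "1 -25 0 0 0 1 20" --pt "2 -55 0 0 0 1 20" --pt "2 -60 0 0 0 1 20" --pt "2 -60 0 0 0 2 20" --pt "2 -60 0 0 0 2 20" --pt "2 -60 0 0 0 1 20" --pt "2 -55 0 0 0 1 20" --pt "2 -25 0 0 0 0 20"

```text
clock: 8.2
position: [0.5376, -0.257, 0.1657]
tool_rot: [-1.242, 1.569, -2.97]
force: [-0.0, 0.8, -1.8]
grip_width: 0.0324
```

Request:
play_rows --pt "0 0 0 0 0 0 20" --pt "0 0 0 0 0 0 20" --pt "0 0 0 0 0 0 20"

```text
clock: 8.57
position: [0.5389, -0.2524, 0.167]
tool_rot: [-2.242, 1.57, 2.318]
force: [-0.8, 0.1, -1.6]
grip_width: 0.0326
```

Run:
```python
from h import *
im=grab("side"); st()
cv2.imwrite("pics/s4.png",cv2.resize(im[150:450,230:470],(480,600)))
for z in(.1945,.1605,.1165,.052): print(proj("side",(.539,-.2535,z)).round(1))
```

```text
8.62 [ 538.9 -252.5  167.2] tilt x [-0.  0.] yaw_y -8.7 F [ 0.2  0.4 -0.8] w 32.1 qd 0.004
[339.3 266. ]
[338.7 298.1]
[338.1 335.7]
[337.2 383.6]
```

View pics/s4.png

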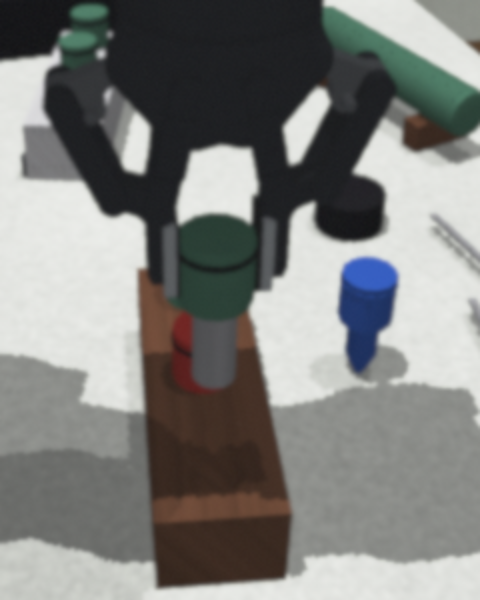

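The square foot is plainly visible (crop 213,380), and the plug is lined up over its pocket. Lowering.

Request:
play_rows --pt "1 -1 -25 0 0 0 20" --pt "0 0 -25 0 0 0 20" --pt "0 0 -8 0 0 0 20" --pt "0 0 -6 0 0 0 20" --pt "0 0 -6 0 0 0 20" --pt "0 0 -4 0 0 0 20" --pt "0 0 0 0 0 0 20"

```text
clock: 9.5
position: [0.5398, -0.2545, 0.0932]
tool_rot: [-1.674, 1.571, 2.884]
force: [-0.3, 0.3, -1.5]
grip_width: 0.0321
```

Request:
play_rows --pt "0 0 -10 0 0 0 20" --pt "0 0 -10 0 0 0 20" --pt "0 0 -8 0 0 0 20" --pt "0 0 -4 0 0 0 20" --pt "0 0 -1 0 0 0 20" --pt "0 0 0 0 0 0 20"

```text
clock: 10.25
position: [0.5399, -0.2545, 0.0604]
tool_rot: [1.299, 1.571, -0.426]
force: [0.5, -0.2, -0.9]
grip_width: 0.0322
```

Request:
play_rows --pt "0 0 -2 0 0 0 20" --pt "0 0 0 0 0 0 20" --pt "0 0 0 0 0 0 60" --pt "0 0 0 0 0 0 60" --pt "0 0 0 0 0 0 60" --pt "0 0 30 0 0 0 60" --pt "0 0 40 0 0 0 60" --pt "0 0 30 0 0 0 60"

```text
clock: 11.25
position: [0.54, -0.2545, 0.1599]
tool_rot: [1.425, 1.57, -0.3]
force: [-0.9, 0.1, 0.0]
grip_width: 0.0601
```

Request:
play_rows --pt "4 25 0 0 0 0 60" --pt "7 45 0 0 0 0 60" --pt "7 45 0 0 0 0 60" --pt "4 24 0 0 0 0 60" --pt "0 0 0 0 0 0 60" --pt "0 0 0 0 0 0 60"

```text
clock: 12.0
position: [0.5616, -0.1164, 0.1582]
tool_rot: [-0.32, 1.57, -2.045]
force: [0.5, -0.3, 0.1]
grip_width: 0.06
```

Run:
```python
from h import *
im=grab("side"); st()
cv2.imwrite("pics/s5.png",cv2.resize(im[150:450,230:470],(480,600)))
for b in blobs(im,(40,80,40),(85,255,255)): print(b)
```

```text
12.05 [ 561.6 -116.7  158.2] tilt x [-0. -0.] yaw_y -8.9 F [-0.6 -0.2 -0.3] w 60.2 qd 0.006
([273, 152, 11, 9, 83], [277.6, 155.6])
([387, 155, 85, 61, 1826], [429.4, 185.1])
([314, 270, 24, 17, 285], [325.6, 277.7])
([314, 287, 24, 16, 283], [325.6, 294.7])
([322, 351, 33, 27, 711], [338.0, 363.9])
([323, 376, 31, 20, 417], [337.8, 386.4])
([561, 409, 43, 42, 1275], [581.5, 430.4])
([549, 462, 28, 18, 99], [562.3, 473.5])
```

View pics/s5.png

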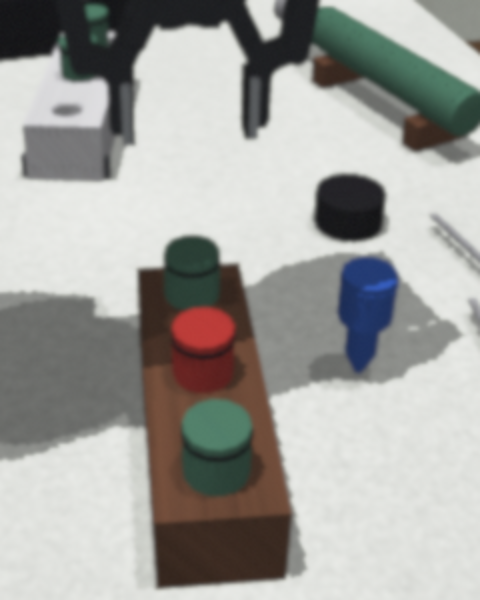

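B is seated again: its blob is at (338.0,363.9), against (338.2,363.3) at the start, with the head on the wood. The gripper is over A at (326,285). Descending on A.

Request:
play_rows --pt "0 1 -30 0 0 0 60" --pt "0 0 -35 0 0 0 60" --pt "0 0 -25 0 0 0 60" --pt "0 0 -11 0 0 0 60" --pt "0 0 0 0 0 0 60" --pt "0 0 0 0 0 0 20" --pt "0 0 0 0 0 0 20" --pt "0 0 0 0 0 0 20"

```text
clock: 13.05
position: [0.5624, -0.1148, 0.0586]
tool_rot: [1.372, 1.569, -0.352]
force: [-2.6, 0.8, 10.1]
grip_width: 0.0324
```

Request:
play_rows --pt "0 0 0 0 0 0 20" --pt "0 0 15 0 0 0 20" --pt "0 0 30 0 0 0 20" --pt "0 0 35 0 0 0 20" --pt "0 0 30 0 0 0 20" --pt "0 0 0 0 0 0 20" --pt "0 0 0 0 0 0 20"

```text
clock: 13.92
position: [0.5616, -0.1146, 0.1675]
tool_rot: [0.894, 1.571, -0.831]
force: [0.1, 0.0, -0.6]
grip_width: 0.032
```

Run:
```python
from h import *
im=grab("side"); st()
cv2.imwrite("pics/s6.png",cv2.resize(im[150:350,230:430],(500,500)))
for z in(.1945,.1605,.1165,.052): print(proj("side",(.5614,-.116,z)).round(1))
```

```text
13.97 [ 561.4 -114.5  167.1] tilt x [-0.001  0.   ] yaw_y -8.8 F [ 1.3 -0.6 -1.7] w 32.1 qd 0.012
[324.4 191.6]
[324.5 219.3]
[324.6 252.5]
[324.8 296.5]
```

View pics/s6.png

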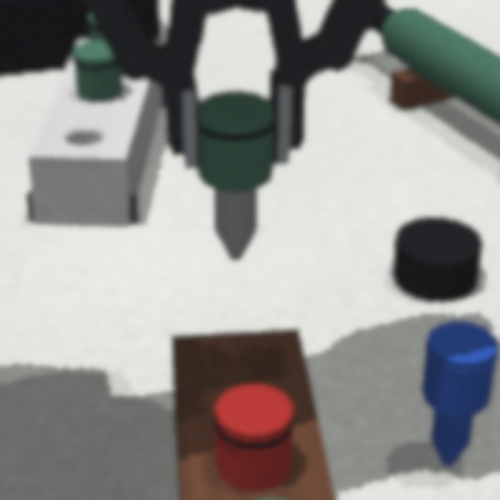

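The lifted plug A has a conical foot (crop 236,250), so it is the chamfered one. Carrying it to the bore.

Request:
play_rows --pt "-3 25 0 0 0 -1 20" --pt "-7 50 0 0 0 -2 20" --pt "-8 55 0 0 0 -2 20" --pt "-8 55 0 0 0 -2 20" --pt "-7 50 0 0 0 -2 20" --pt "-5 26 0 0 0 0 20" --pt "0 0 0 0 0 0 20" --pt "0 0 0 0 0 0 20"

```text
clock: 14.98
position: [0.5237, 0.1457, 0.1668]
tool_rot: [-0.673, 1.57, -2.556]
force: [0.1, -0.3, -0.7]
grip_width: 0.0322
```

Request:
play_rows --pt "0 0 -25 0 0 0 20" --pt "0 0 -25 0 0 0 20" --pt "0 0 -8 0 0 0 20" --pt "0 0 -6 0 0 0 20" --pt "0 0 -6 0 0 0 20" --pt "0 0 -4 0 0 0 20" --pt "0 0 0 0 0 0 20"

```text
clock: 15.85
position: [0.5238, 0.1465, 0.0933]
tool_rot: [-1.054, 1.571, -2.936]
force: [0.7, 0.4, -1.2]
grip_width: 0.0326
```

Request:
play_rows --pt "0 0 -8 0 0 0 20" --pt "0 0 -8 0 0 0 20" --pt "0 0 -7 0 0 0 20" --pt "0 0 -5 0 0 0 20" --pt "0 0 -4 0 0 0 20" --pt "0 0 -2 0 0 0 20" --pt "0 0 0 0 0 0 20"

```text
clock: 16.73
position: [0.5238, 0.1467, 0.0592]
tool_rot: [3.135, 1.571, 1.253]
force: [2.8, 4.7, -3.9]
grip_width: 0.0322
```

At 59.2 with almost no resistance, past the square plug's stop. One more mm, then release and retreat.

Request:
play_rows --pt "0 0 -1 0 0 0 20" --pt "0 0 0 0 0 0 20" --pt "0 0 0 0 0 0 60" --pt "0 0 0 0 0 0 60" --pt "0 0 0 0 0 0 60" --pt "0 0 30 0 0 0 60" --pt "0 0 40 0 0 0 60" --pt "0 0 40 0 0 0 60"

```text
clock: 17.73
position: [0.5235, 0.1462, 0.1694]
tool_rot: [-0.887, 1.57, -2.769]
force: [0.7, -0.7, -0.7]
grip_width: 0.06
```

Request:
play_rows --pt "0 -50 10 0 0 0 60" --pt "0 -60 10 0 0 0 60" --pt "0 -60 0 0 0 0 60" --pt "0 -50 0 0 0 0 60" --pt "0 -20 0 0 0 0 60" --pt "0 0 0 0 0 0 60" --pt "0 0 0 0 0 0 60"

```text
clock: 18.6
position: [0.5238, -0.0926, 0.1883]
tool_rot: [-2.588, 1.57, 1.814]
force: [0.3, 0.3, -0.3]
grip_width: 0.0599
```

Run:
```python
from h import *
im=grab("side"); im2=grab("top"); st()
for b in blobs(im,(40,50,30),(90,255,255)): print(b)
p=(.5235,.146,.086); print(proj("side",p),proj("top",p))
cv2.imwrite("pics/s7.png",np.hstack([cv2.resize(im[130:250,220:340],(480,480),interpolation=2),cv2.resize(im[250:450,260:390],(312,480))]))
```

```text
18.7 [523.9 -92.4 188.3] tilt x [-0.  0.] yaw_y -17.7 F [ 0.3 -0.4  0.3] w 60.2 qd 0.003
([254, 151, 31, 57, 1045], [268.3, 177.7])
([382, 154, 90, 63, 2110], [428.3, 184.7])
([321, 350, 35, 47, 1366], [337.9, 372.8])
([560, 408, 45, 44, 1418], [581.5, 430.3])
([547, 457, 34, 23, 176], [561.7, 472.3])
[261.91638333 185.38910461] [205.06379523 257.01332672]
```

View pics/s7.png

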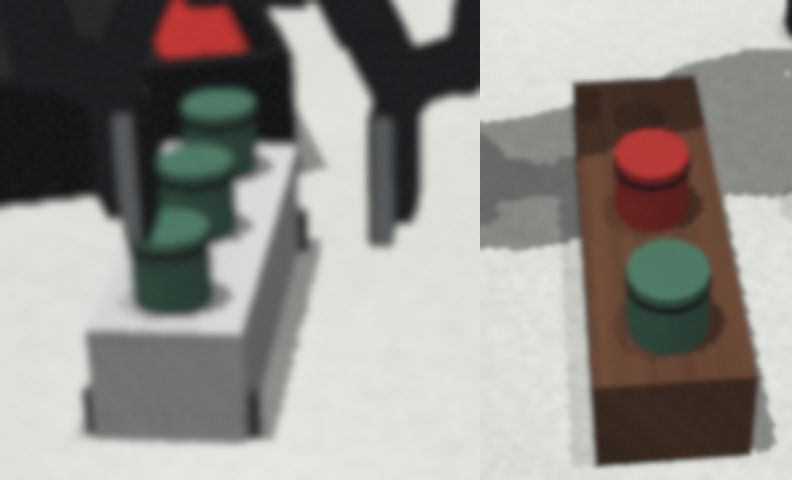

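```bash
python3 -c "
from workcell import workorder
print(workorder.job_done())"
```

```text
the job is handed in; nothing more can be done
None
```

The chamfered plug is fully home in the rack bore, and the square one is back in its own pocket in the stand, head down on the wood. I handed the job in at about 18.7 s of the 69 s allowed.

- **Square plug:** I tried the green plug at the −y end of the stand first. It stopped about 7–8 mm short in the bore at roughly 50 N, and its square foot showed in the side view. After I put it back, its image matched the starting one to within 1 px.
- **Chamfered plug:** The other green plug showed a conical foot when lifted. It went past the square plug's stop with under 7 N of resistance.
- **Final check:** In the last side view its head sits flat on the rack, level with the two racked plugs. The top of the head is at image row 187 against about 185 expected, and it would be near 181 if it stood 8 mm proud. The gripper was open and clear, and the red and blue plugs were not touched.

**Slips and disagreements:**
- **Wrist turn:** I mistyped one row, which turned the wrist about 10° around the first plug's axis as the jaws closed. It had no visible effect.
- **Jaw reading:** The jaws read about 32 mm on the 34 mm heads throughout.

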